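Swing the bench vise round to its mark

TASK

The bench vise on the fitting counter of the parts shop stands askew. Loosen the black knob that locks its swivel base, swing the vise round until its pointer stands on the middle of the painted line on the base, and screw the knob firmly tight again with the vise still on the line. Leave the other things on the counter where they are.

Things in the scene. Friction and masses are not known exactly. Their poses are not given: they have to be found in the camera images.
- vise_base: fixed round base of the bench vise, blue iron, 160 mm across, its flat top ring 30 mm above the counter; bolt ears reach out to 113 mm. Origin on the vertical swivel axis, at counter height. Its -x side (facing the robot's left, +y, within 0.3 rad) carries the lock knob, its +x half the short black graduations and the painted line.
- swivel (a joint): angle of the vise on its base, rad, positive counter-clockwise from above; at 0 the pointer lies along the base's +x and the long axis along its y; stops at -0.8 and 0.8; starts at -0.55 to -0.2. Locked by the tight knob (slips only above 2.5 Nm); once loose it turns against about 0.4 Nm and stays where left. Jaws 84 mm wide, tops 134 mm above the counter; the ball joint held in them 182 mm.
- pointer_tip (a point): tip of the small aluminium pointer on the turntable, just over the base's ring, 69 mm from the swivel axis, 34 mm above the counter. Its frame turns with the vise: x outwards along the pointer, z up; the anvil lies towards -y, the spindle with its tommy bar (reaching 122 mm from the axis) towards +y.
- paint_mark (a point): point on the white paint-pen line drawn radially across the base's ring (7 mm wide, 21 mm long, and on down the rim; the black graduations are thinner and shorter), 69 mm from the swivel axis, 31 mm above the counter. Fixed to the base: x outwards along the line, z up. It lies where the swivel joint is between 0.1 and 0.5.
- anvil (a point): point on the flat top of the anvil, the bar 40 mm wide, 26 mm deep, with upright parallel sides behind the fixed jaw; on its middle line, 82 mm from the swivel axis, 113 mm above the counter. The anvil runs from 27 to 110 mm from the axis; the jaw there is 21 mm higher. Below it are only narrower parts (34 mm). x points across the anvil, -y to its free end.
- lock_knob (a joint): angle of the lock knob, rad. 0 is fully tight (hard stop); grows as it is unscrewed, counter-clockwise looking at the knob's top, to a stop at 2.6; starts at 0 to 0.15. The clamp lets go at about 0.8 and grips harder from there down to 0. Takes about 0.2 Nm, up to 0.35 Nm when tightening; stays where left; moves out 0.9 mm per rad.
- knob_grip (a point): middle of the black fluted lock knob, 44 mm in diameter (46 over the flutes), 26 mm tall, its flat top 12 mm above this point. z is the screw's axis, out of the knob, leaning 33 degrees from vertical away from the vise; x and y turn with the knob. 118 mm from the swivel axis, 68 mm above the counter. Underneath a thin screw, then a 28 mm boss 28 mm below this point.
- oil_filter: bystander: white spin-on oil filter, 76 mm in diameter and 92 mm tall, standing. Origin at the centre of its underside.
- carton: bystander: brown carton 75 x 115 x 62 mm with a paper label. Origin at the centre of its underside.
- wheel_bearing: bystander: steel wheel bearing, a ring 72 mm across and 37 mm high, lying flat. Origin at the centre of its underside.
- spanner: bystander: steel spanner 170 mm long, lying flat. Origin at its middle, x along it.

How it is judged:
On the way, in this order (a step that is already met when the one before it is completed fails the run):
1. the lock knob is loosened, turned out past 0.8 rad, with the vise not yet on the line (value of joint lock_knob above 0.8 rad and angle between the x axis of pointer_tip and the x axis of paint_mark, either way round above 0.1 rad), for 0.1 s.
2. the vise stands with its pointer on the painted line (within 0.045 rad), the knob still loose (value of joint lock_knob above 0.7 rad and angle between the x axis of pointer_tip and the x axis of paint_mark, either way round below 0.045 rad and velocity of joint swivel between -0.05 and 0.05 rad/s), for 0.2 s.
At the end, for the whole second after the job is handed in: The lock knob is tight (joint below 0.3 rad), the pointer stands on the painted line to within 0.045 rad (about 3 mm at the pointer's tip), and the vise is at rest (value of joint lock_knob below 0.3 rad and angle between the x axis of pointer_tip and the x axis of paint_mark, either way round below 0.045 rad and velocity of joint swivel between -0.02 and 0.02 rad/s); the robot touches nothing.
It fails at once if the oil filter is moved by more than 20 mm (distance of oil_filter from where it was at the start of the episode above 0.02 m).
It fails at once if the carton is moved by more than 20 mm (distance of carton from where it was at the start of the episode above 0.02 m).
It fails at once if the wheel bearing is moved by more than 20 mm (distance of wheel_bearing from where it was at the start of the episode above 0.02 m).
It fails at once if the spanner is moved by more than 20 mm (distance of spanner from where it was at the start of the episode above 0.02 m).
It also fails if it takes over 51 s, if anything falls off the work surface, if the arm or the gripper's body presses on something with over 40 N, if the wrist force passes 120 N, or if a joint passes its speed limit or range.

ROBOT

A 6-joint arm with a two-finger parallel gripper is mounted at the origin on the work surface. World frame = base frame: x ahead of the robot, y to its left, z up, the work surface at z = 0. Lengths are in m, angles in rad, forces in N, time in s.
With the tool pointing down it reaches from about 0.325 to 0.775 m from the base axis. Payload 5.5 kg.
Tool frame: the origin (TCP) lies between the finger pads; the fingertips stand 8 mm ahead of it and the grasp point (between the pads) lies 11 mm behind it (tcp_to_tips is the distance from the TCP to the fingertips, in m); z points along the fingers, y is the line along which they close (so a half turn about z gives the same grasp; the last joint's range is limited). The gripper opens to 88 mm and grips with 3 to 60 N. Pads are 20 mm wide; open, the fingers measure 115 mm over their backs; the gripper's body (75 mm by 178 mm) begins 61 mm behind the grasp point.
Start: joints at [1.126, 0.091, 1.231, -0, 1.82, -0.057], TCP at [0.227, 0.555, 0.231] pointing down, gripper open.
Joint ranges: [-2.87, 2.87], [-0.86, 2.18], [0.17, 2.46], [-1.51, 4.65], [0.06, 2.69], [-2.65, 2.65]. Speed limits (rad/s): [2.57, 2.57, 3.01, 3.14, 3.14, 3.14].

INTERFACE

Orientations are given as a unit quaternion [w, x, y, z].
In Python, from bench import * gives the robot as it stands. Calls block until the motion is done:
- move_to(position, orientation): joint-space move of the TCP to a pose.
- move_l(position, speed=0.15, orientation=None): straight line of the TCP; orientation=None keeps the orientation; speed is the mean speed in m/s.
- movej(angles): joint-space move.
- gripper_open() and close(): open the fingers fully, or close them until they stop; the grip force is fixed at half the most.
- hold(seconds).
- inverse_kinematics(position, orientation): joint angles nearest the present ones, or None.
- state(): the state.
- get_image(name): name is "scene" or "top" or "wrist"; returns a dict with "frame" (480x640x3 uint8, blue, green, red), "depth" (480x640 float32, m along the optical axis (not along the pixel's ray), 0 where there is no reading), "camera_matrix" (3x3 intrinsics, pixels), "view" (4x4, takes a point from world to camera coordinates). Camera axes: x right, y up, looking along -z (the intrinsics and any distortion apply to the point x, -y, -z); pixel columns grow to the right and rows downward; lengths in m; the calibration is good to about 2 mm. A picture is of the moment at which its call begins.
A pose or a line that the arm cannot do raises IKError and nothing moves.
- job_done(): hands the job in; it is judged then, once.
The state is a dict: "time": time; "joint_pos": joint angles; "dq": joint speeds; "joint_torque": joint torques, N m; "ee_pos": TCP position; "ee_rot": TCP orientation; "ft_force": force on the tool from outside, world axes, zero at the start; "moment": the same for the moment, N m; "finger_gap": finger opening in m; "finger_force": force on a finger pad.
Only numpy, scipy, OpenCV 4.12 (cv2) and the standard library are available. Lean on these libraries where they do the work, as an engineer would, in place of code of your own. Each camera call takes 0.05 s, during which the arm holds its last target. There are 200 camera calls.

## Working session

There is one attempt and no reset: what is moved stays moved. The work goes in short steps, each a Python script; the robot and the scene stay as the last script left them, time stands still between calls to the robot, and variables do not carry over. Pictures are saved under pics/ and viewed, at most 10 in all, crops included, and the job is handed in when it is done.

```bash
mkdir -p pics; ls
python3 - <<'E'
from bench import *
import cv2,numpy as np
for n in ("scene","top"):
    im=get_image(n); cv2.imwrite(f"pics/{n}0.png",im["frame"]); np.savez(f"{n}0.npz",**im)
    V=np.array(im["view"]); print(n,-V[:3,:3].T@V[:3,3],im["camera_matrix"][0][0])
s=state();print(s["time"],s["ee_rot"],s["finger_gap"])
E
```

```text
pics
scene [ 1.16325696 -0.12403243  0.62207971] 448.2593962813899
top [0.504957   0.00566416 0.99820679] 535.4465515520347
0.1 [-1.91649562e-04  1.92710100e-01  9.81255374e-01 -8.19548554e-04] 0.08739278217003646
```

View pics/top0.png

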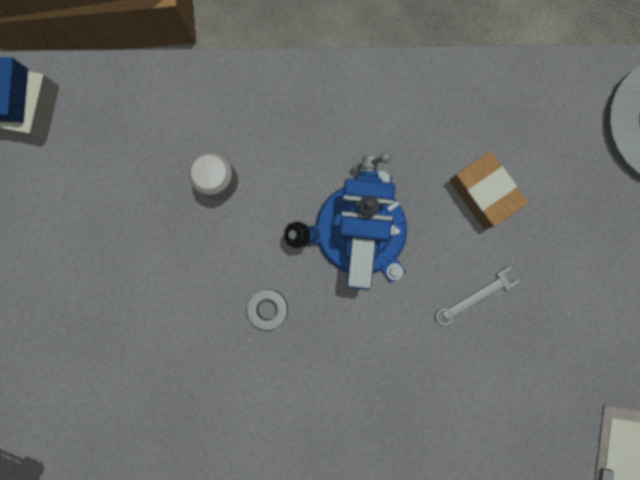

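View pics/scene0.png

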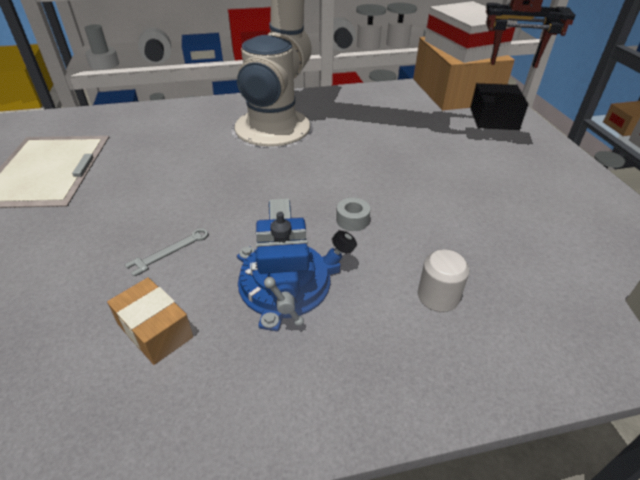

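The top view shows the vise axis near pixel (361,228), the knob at (297,235), the pointer around (395,230), the white line near (394,206), and the anvil at (361,265). In the scene view, the bystanders stand well clear of the vise. Next I'll measure from depth and take a wrist picture.

```bash
cat > h.py <<'E'
import numpy as np,cv2
def cloud(im):
    K=np.array(im["camera_matrix"]);V=np.array(im["view"]);d=np.array(im["depth"])
    v,u=np.mgrid[:480,:640]
    P=np.stack([(u-K[0,2])/K[0,0]*d,-(v-K[1,2])/K[1,1]*d,-d],-1)
    return (P-V[:3,3])@V[:3,:3]
def ray(im,u,v,z):
    K=np.array(im["camera_matrix"]);V=np.array(im["view"])
    r=np.array([(u-K[0,2])/K[0,0],-(v-K[1,2])/K[1,1],-1])@V[:3,:3]; c=-V[:3,3]@V[:3,:3]
    return c+r*(z-c[2])/r[2]
def fitc(p,R,tol=.004):
    # robust fixed-radius circle
    from scipy.optimize import least_squares
    f=lambda c:np.hypot(*(p-c).T)-R
    r=least_squares(f,np.median(p,0),loss="soft_l1",f_scale=.001);return r.x,np.median(abs(f(r.x)))
E
python3 - <<'E'
from bench import *
from h import *
im=get_image("wrist");V=np.array(im["view"]);s=state()
c=-V[:3,:3].T@V[:3,3];print("wristcam",c,V[:3,:3].round(2).tolist(),im["camera_matrix"][0][0],s["ee_pos"])
t=dict(np.load("top0.npz"))
P=cloud(t);f=t["frame"].astype(int);z=P[...,2]
print("table z",np.median(z[300:400,300:400]))
b,g,r=f[...,0],f[...,1],f[...,2]
blue=(b>r+40)&(z>.02)&(z<.04); reg=np.zeros_like(blue);reg[150:300,270:430]=1
m=blue&reg
c,_=cv2.findContours(m.astype(np.uint8),0,1),0
big=max(c[0],key=cv2.contourArea)[:,0]
pts=np.array([ray(t,u,v,.03)[:2] for u,v in big])
print("base",fitc(pts,.08),len(pts))
k=(f.max(2)<45)&(z>.05)&reg; v,u=np.nonzero(k);k2=k&(np.arange(640)<315)
print("knob",P[k2].mean(0),P[k2].max(0),P[k2].min(0),k2.sum())
a=(z>.105)&(z<.12)&reg&(abs(b-r)<25)&(f.max(2)>90);a[:235]=0
v,u=np.nonzero(a);q=np.array([ray(t,x,y,.113)[:2] for x,y in zip(u,v)]).astype(np.float32);print("anvil",cv2.minAreaRect(q),len(q))
cr=t["frame"][150:300,270:430];cv2.imwrite("pics/crop0.png",cv2.resize(cr,None,fx=4,fy=4,interpolation=cv2.INTER_CUBIC))
E
```

```text
wristcam [0.15107556 0.58548991 0.38461644] [[0.38, 0.93, -0.0], [-0.88, 0.36, -0.3], [-0.28, 0.11, 0.95]] 407.18565677489977 [0.22677895 0.55525561 0.22977645]
table z 0.0008170787135407
base (array([ 0.59563087, -0.064958  ]), np.float64(0.009596363760699042)) 202
knob [0.57973451 0.051104   0.08366206] [0.60158918 0.07515144 0.99820679] [0.504957   0.00566416 0.06261841] 427
anvil ((0.5281410217285156, -0.05506925657391548), (0.038876090198755264, 0.08293724060058594), 83.47432708740234) 1116
```

View pics/crop0.png

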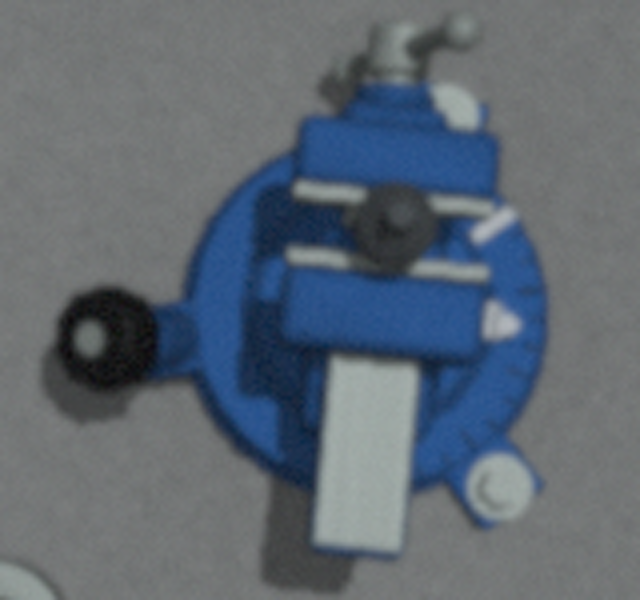

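The crop shows the pointer tip at full-image pixel (400.5,230.8). The white line runs from (388.5,210) to (399,202.8), and the anvil is clearly visible.

```bash
cat >> h.py <<'E'
from scipy.spatial.transform import Rotation as R
def quat(zt,yt):
    x=np.cross(yt,zt);q=R.from_matrix(np.stack([x,yt,zt],1)).as_quat();return [q[3],q[0],q[1],q[2]]
E
python3 - <<'E'
from bench import *
from h import *
t=dict(np.load("top0.npz"));f=t["frame"].astype(int);b,r=f[...,0],f[...,2]
reg=np.zeros(b.shape,bool);reg[150:300,270:430]=1
P=cloud(t);z=P[...,2]
m=(b>r+40)&reg&(z<.04);v,u=np.nonzero(m)
q=np.array([ray(t,x,y,.03)[:2] for x,y in zip(u,v)]);c=np.array([.596,-.064])
for _ in range(5):   # outermost ring pixel per direction, within 6 mm of R
    d=q-c;a=np.round(np.arctan2(d[:,1],d[:,0])*30);rr=np.hypot(*d.T)
    e=np.array([q[a==k][rr[a==k].argmax()] for k in set(a)]);er=np.hypot(*(e-c).T);e=e[abs(er-.08)<.005]
    c,res=fitc(e,.08)
print("axis",c,res,len(e))
ang=lambda p:np.arctan2(*(p[:2]-c)[::-1])
tip=ray(t,400.5,230.75,.034);mk=ray(t,393.75,206.25,.031)
print("tip",tip,np.hypot(*(tip[:2]-c)),ang(tip));print("mark",mk,np.hypot(*(mk[:2]-c)),ang(mk))
for n in [(388.5,210),(399,202.8)]:
    p=ray(t,*n,.031);print(np.hypot(*(p[:2]-c)),ang(p))
print("anvil pointer ang",np.deg2rad(83.47)-np.pi)
k=(f.max(2)<45)&reg&(np.arange(640)<312)&(z>.05)&(z<.12)
v,u=np.nonzero(k);print("knob px",u.min(),u.max(),v.min(),v.max(),np.median(P[k],0),P[k].min(0),P[k].max(0))
kc=ray(t,(u.min()+u.max())/2,(v.min()+v.max())/2,.072);print("knob",kc,np.hypot(*(kc[:2]-c)),ang(kc))
hl=ray(t,292,235,.078);print("screw end",hl,ang(hl))
for n,px,h in(("filter",(211,173),.092),("bearing",(267,310),.037)):print(n,ray(t,*px,h))
E
```

```text
axis [ 0.59446889 -0.06203454] 0.0014367281772506568 117
tip [ 0.58952023 -0.13292066  0.034     ] 0.07105864800942943 -1.6404946376479344
mark [ 0.63464846 -0.12204412  0.031     ] 0.07221874248209222 -0.9807984624810413
0.06040988607074051 -0.9846751433739147
0.08372453796231752 -0.9833815850801139
anvil pointer ang -1.6847663269501263
knob px 284 308 223 247 [0.57938253 0.04991797 0.0798396 ] [0.55970526 0.03290534 0.06261841] [0.60158918 0.07515144 0.09026151]
knob [0.58071657 0.05399591 0.072     ] 0.11684259240070233 1.6887693661810028
screw end [0.5802992  0.06058163 0.078     ] 1.6858473511408814
filter [0.68727293 0.19799253 0.092     ]
bearing [0.45001599 0.10839509 0.037     ]
```

```bash
cat >> h.py <<'E'
C=np.array([.5945,-.062]);A=1.688;MK=-.983
U=np.array([np.cos(A),np.sin(A),0]);N=np.sin(np.deg2rad(33))*U+[0,0,np.cos(np.deg2rad(33))]
T=np.cross([0,0,1],U)
G=np.array([*(C+.118*U[:2]),.068])+.001*N
def knob(phi,off=0,s=1):   # TCP pose gripping the knob, hand turned phi about its axis
    return G-.011*N+off*N, quat(-N,R.from_rotvec(phi*N).apply(s*T))
def anvil(th,r=.088,z=.104,s=1): # pointer heading th; TCP pose on anvil
    x=np.array([np.cos(th),np.sin(th),0]);y=np.cross([0,0,1],x)
    return np.array([*(C-r*y[:2]),z-.011]),quat(np.array([0,0,-1.]),s*x)
E
python3 - <<'E'
from bench import *
from h import *
for s in(1,-1):
    for phi in(-.7,0,.7,.9):
        for off in(0,.08):
            j=inverse_kinematics(*knob(phi,off,s));print(s,phi,off,None if j is None else np.round(j,2))
    for th in(-1.66,MK):
        for z in(.104,.2):
            j=inverse_kinematics(*anvil(th,z=z,s=s));print("anv",s,th,z,None if j is None else np.round(j,2))
E
```

```text
1 -0.7 0 [ 0.34  0.18  1.54 -0.56  1.57 -2.17]
1 -0.7 0.08 [ 0.41  0.17  1.43 -0.55  1.71 -2.18]
1 0 0 None
1 0 0.08 None
1 0.7 0 None
1 0.7 0.08 None
1 0.9 0 [ 0.34  0.18  1.54 -0.56  1.57  2.51]
1 0.9 0.08 [ 0.41  0.17  1.43 -0.55  1.71  2.5 ]
anv 1 -1.66 0.104 [-0.17 -0.14  1.7  -0.    1.58  1.49]
anv 1 -1.66 0.2 [-0.17 -0.16  1.55 -0.    1.75  1.49]
anv 1 -0.983 0.104 [-0.27 -0.07  1.64 -0.    1.58  0.71]
anv 1 -0.983 0.2 [-0.27 -0.09  1.49 -0.    1.75  0.71]
-1 -0.7 0 [ 0.34  0.18  1.54 -0.56  1.57  0.97]
-1 -0.7 0.08 [ 0.41  0.17  1.43 -0.55  1.71  0.96]
-1 0 0 [ 0.34  0.18  1.54 -0.56  1.57  0.27]
-1 0 0.08 [ 0.41  0.17  1.43 -0.55  1.71  0.26]
-1 0.7 0 [ 0.34  0.18  1.54 -0.56  1.57 -0.43]
-1 0.7 0.08 [ 0.41  0.17  1.43 -0.55  1.71 -0.44]
-1 0.9 0 [ 0.34  0.18  1.54 -0.56  1.57 -0.63]
-1 0.9 0.08 [ 0.41  0.17  1.43 -0.55  1.71 -0.64]
anv -1 -1.66 0.104 [-0.17 -0.14  1.7  -0.    1.58 -1.65]
anv -1 -1.66 0.2 [-0.17 -0.16  1.55 -0.    1.75 -1.65]
anv -1 -0.983 0.104 [-0.27 -0.07  1.64 -0.    1.58 -2.43]
anv -1 -0.983 0.2 [-0.27 -0.09  1.49 -0.    1.75 -2.43]
```

Run:
```python
from bench import *
from h import *
move_to(*knob(-1.15,.10,-1)); print(state()["time"])
p,q=knob(-1.15,0,-1);move_l(p,.12)
s=state();print(s["time"],s["ft_force"],np.array(s["ee_pos"])-p)
close();s=state();print("gap",s["finger_gap"],s["finger_force"],s["ft_force"])
for phi in(-.7,-.25,.2):
    p,q=knob(phi,0.0009*(phi+1.15),-1);move_to(p,q);s=state();print(phi,s["time"],np.round(s["ft_force"],1),np.round(s["moment"],2),s["finger_gap"])
im=get_image("wrist");cv2.imwrite("pics/w1.png",im["frame"])
```

```text
2.2083
3.1917 [-0.53290629  0.06176862 -0.9820189 ] [0.00046535 0.00034783 0.00087147]
gap 0.042935164641978205 29.999939468299814 [ 1.14245224 -1.3536475   0.13859595]
-0.7 4.4667 [ 3.6 -3.9 -0.8] [-0.36 -0.33  0.47] 0.04282650082933556
-0.25 4.975 [ 6.6 -5.2 -2. ] [-0.38 -0.69  0.62] 0.04344682107073634
0.2 5.4833 [ 7.7 -4.7 -1.3] [-0.33 -0.98  0.81] 0.043306502399811604
```

View pics/w1.png

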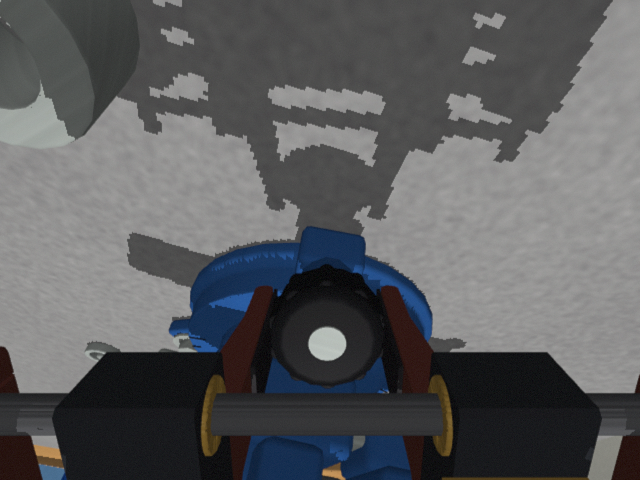

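The wrist view shows the knob (327,330) held squarely between the pads, with the filter clear at the upper left.

Run:
```python
from bench import *
from h import *
gripper_open()
p,q=knob(.2,.11,-1);move_l(p,.2)
move_to(*anvil(-1.665,z=.21)); print(state()["time"])
p,q=anvil(-1.665);move_l(p,.12);s=state();print(s["time"],np.round(s["ft_force"],1))
close();s=state();print("gap",s["finger_gap"],s["finger_force"],np.round(s["ft_force"],1))
for th in np.linspace(-1.665,MK,5)[1:]:
    p,q=anvil(th);move_l(p,.06,q);s=state();print(th,s["time"],np.round(s["ft_force"],1),np.round(s["moment"],2),s["finger_gap"])
hold(.3)
gripper_open();p,q=anvil(MK,z=.21);move_l(p,.15)
p[0]-=.12;move_l(p,.25);print(state()["time"])
im=get_image("top");np.savez("top1.npz",**im);cr=im["frame"][150:300,270:430];cv2.imwrite("pics/crop1.png",cv2.resize(cr,None,fx=4,fy=4,interpolation=cv2.INTER_CUBIC))
```

```text
8.3583
9.3917 [ 0.2  0.9 -0.3]
gap 0.040165779755586876 29.994584619998932 [-1.9  5.2  1.6]
-1.4945 10.5917 [-1.4  2.8  1.2] [0.74 0.51 0.59] 0.039484944246581825
-1.324 10.9917 [-2.5  0.2  2.3] [0.62 0.65 0.52] 0.039712431292229344
-1.1535 11.3917 [-2.  -0.9  1.5] [0.41 0.7  0.37] 0.0400615174679456
-0.983 11.7917 [-0.6 -3.8  1.4] [-0.03  0.71  0.22] 0.039951420264205464
14.4667
```

View pics/crop1.png

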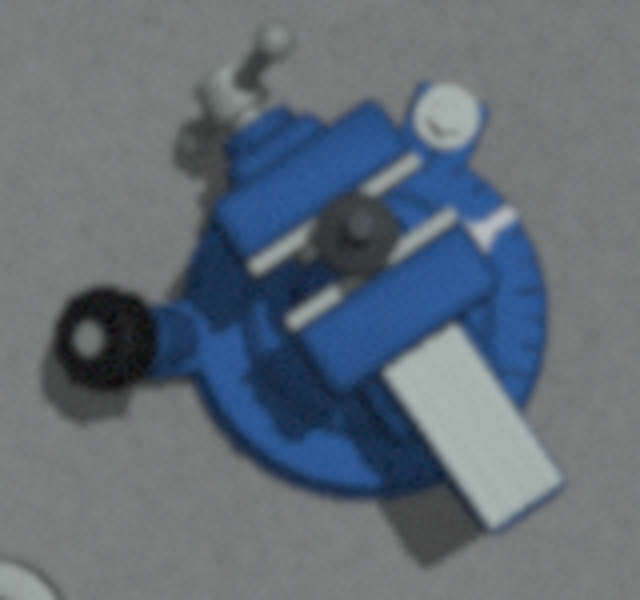

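The pointer is now about on the line, near crop pixel (495,225). I'll check that closely with the wrist camera from overhead.

Run:
```python
from bench import *
from h import *
move_to([.54,-.12,.22],quat(np.array([0,0,-1.]),np.array([0,-1.,0])))
hold(.2);im=get_image("wrist");np.savez("w2.npz",**im);s=state();print(s["time"],s["ee_pos"])
K=np.array(im["camera_matrix"]);V=np.array(im["view"])
def px(p):
    c=V[:3,:3]@p+V[:3,3];return K[0,2]+K[0,0]*c[0]/-c[2],K[1,2]-K[1,1]*c[1]/-c[2]
d=np.array([np.cos(MK),np.sin(MK)])
u,v=map(int,px(np.array([*(C+.069*d),.031])));print(u,v,px(np.array([*C,.031])))
f=im["frame"];u0,v0=max(u-50,0),max(v-37,0);cv2.imwrite("pics/w2.png",cv2.resize(f[v0:v0+75,u0:u0+100],None,fx=8,fy=8,interpolation=cv2.INTER_CUBIC));print(u0,v0)
t=dict(np.load("top1.npz"));f=t["frame"].astype(int);z=cloud(t)[...,2]
a=(z>.105)&(z<.12)&(abs(f[...,0]-f[...,2])<25)&(f.max(2)>90);a[:228]=0;a[300:]=0;a[:,:340]=0;a[:,430:]=0
v,u=np.nonzero(a);q=np.array([ray(t,x,y,.113)[:2] for x,y in zip(u,v)]).astype(np.float32);print("anvil",cv2.minAreaRect(q),len(q))
```

```text
15.4417 [ 0.53939586 -0.12006375  0.22057629]
324 99 (np.float64(255.2703962301299), np.float64(148.39713864234136))
274 62
anvil ((0.5391787886619568, -0.1002643033862114), (0.08266964554786682, 0.03830135613679886), 33.61149215698242) 1109
```

View pics/w2.png

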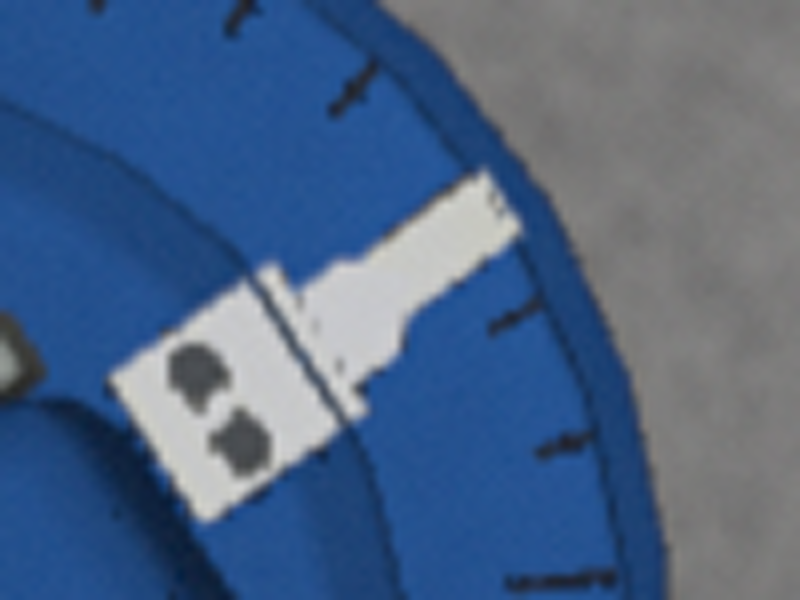

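The close-up shows the pointer plate's centreline running from (157,450) to (317,337). Extended to the outer end of the line, it meets it within about 6 crop px, which is about 0.7 mm or 0.01 rad. That is well centred, so I'll tighten now.

Run:
```python
from bench import *
from h import *
s=state();p=np.array(s["ee_pos"]);p[2]=.26;move_l(p,.2)
move_to(*knob(.2,.12,-1))
p,q=knob(.2,.001,-1);move_l(p,.12);s=state();print(s["time"],np.round(s["ft_force"],1))
close();s=state();print("gap",s["finger_gap"])
for phi in(-.25,-.7,-1.0,-1.15,-1.25,-1.33):
    p,q=knob(phi,.0009*(phi+1.15),-1);move_to(p,q);hold(.1);s=state()
    print(phi,s["time"],np.round(s["ft_force"],1),"tq",round(float(np.dot(s["moment"],N)),2),s["finger_gap"],np.round(s["joint_pos"][5],3))
```

```text
18.0667 [0.4 0.2 0.6]
gap 0.04338306302491226
-0.25 19.4417 [ 5.4  0.4 -3.3] tq -0.16 0.04316079589849984 0.517
-0.7 20.05 [ 5.7 -0.4 -2.9] tq -0.15 0.04280513187496639 0.967
-1.0 20.5417 [ 4.6  1.1 -2.6] tq -0.13 0.042777666573819303 1.267
-1.15 20.9083 [ 4.8 -0.1 -2.3] tq -0.08 0.04311028533803622 1.417
-1.25 21.2583 [ 5.   1.2 -2.6] tq -0.02 0.04285610824749232 1.517
-1.33 21.6083 [ 4.9  2.7 -0.7] tq -0.03 0.042857687576321676 1.595
```

Run:
```python
from bench import *
from h import *
base=None
for phi in np.arange(-1.40,-1.96,-.08):
    p,q=knob(phi,-.0003,-1);move_to(p,q);hold(.1);s=state();tq=float(np.dot(s["moment"],N))
    print(round(phi,2),s["time"],np.round(s["ft_force"],1),np.round(s["moment"],2),"tq",round(tq,2),s["finger_gap"],np.round(s["joint_torque"][5],2))
    if tq<-.6: break
im=get_image("wrist");cv2.imwrite("pics/w3.png",im["frame"])
```

```text
-1.4 21.9583 [0.7 3.6 3. ] [0.48 0.22 0.36] tq 0.39 0.04302631964297429 0.33
-1.48 22.3083 [-2.3  4.4  4.5] [0.58 0.5  0.19] tq 0.39 0.04265610334663813 0.34
-1.56 22.6583 [-2.6  5.7  4.3] [0.63 0.51 0.02] tq 0.25 0.04293979347281133 0.26
-1.64 23.0083 [-1.6  6.3  3.7] [ 0.7   0.4  -0.08] tq 0.11 0.04297277929928891 0.05
-1.72 23.3583 [-1.8  6.7  3.4] [ 0.81  0.33 -0.14] tq 0.01 0.04292115977509665 -0.02
-1.8 23.7083 [-2.5  5.3  3.7] [ 0.88  0.45 -0.03] tq 0.16 0.043368392400171096 0.16
-1.88 24.0583 [-1.7  6.5  3.4] [0.88 0.5  0.04] tq 0.25 0.04300639046083105 0.21
-1.96 24.4083 [-1.7  7.2  1.9] [0.99 0.44 0.07] tq 0.24 0.04288642063664741 0.18
```

View pics/w3.png

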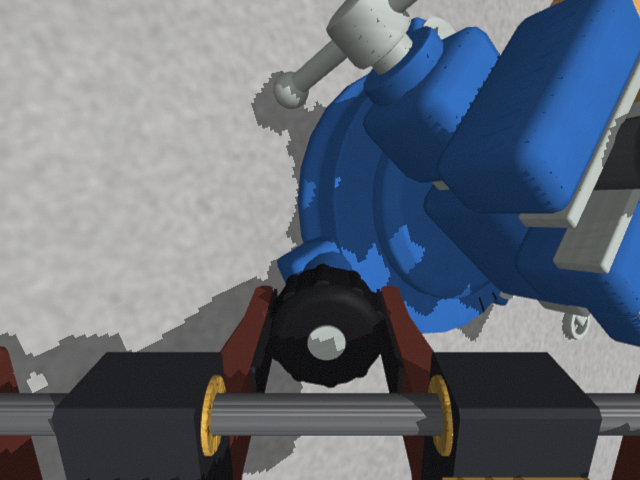

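The knob is still held, and the torque rose near −1.4, which suggests the stop followed by the pads slipping. To verify, I'll compare the knob's height (0.9 mm/rad) across the start, loosened and current top depth images.

Run:
```python
from bench import *
from h import *
gripper_open();p,q=knob(-1.96,.11,-1);move_l(p,.2)
move_to([.36,.2,.3],quat(np.array([0,0,-1.]),np.array([0,-1.,0])));print(state()["time"])
ims=[get_image("top") for _ in range(4)];np.savez("top2.npz",**ims[0])
t0,t1=[dict(np.load(f)) for f in("top0.npz","top1.npz")]
g=t0["frame"].max(2)
k=np.zeros((480,640),np.uint8);cv2.circle(k,(296,235),8,1,-1);k=k>0
d0=t0["depth"]
for d in[t1["depth"]]+[i["depth"] for i in ims]:
    e=(d0-d)[k];b=(d0-d)[100:140,250:450];print("rise mm",1e3*np.median(e),1e3*np.mean(np.clip(e,-.005,.005)),"std",1e3*e.std()/k.sum()**.5,"bg",1e3*np.median(b))
cr=ims[0]["frame"][150:300,270:430];cv2.imwrite("pics/crop2.png",cv2.resize(cr,None,fx=4,fy=4,interpolation=cv2.INTER_CUBIC))
# anvil angle and change of the pointer area
f=ims[0]["frame"].astype(int);z=cloud(ims[0])[...,2]
a=(z>.105)&(z<.12)&(abs(f[...,0]-f[...,2])<25)&(f.max(2)>90);a[:228]=0;a[300:]=0;a[:,:340]=0;a[:,430:]=0
v,u=np.nonzero(a);q=np.array([ray(ims[0],x,y,.113)[:2] for x,y in zip(u,v)]).astype(np.float32);print("anvil",cv2.minAreaRect(q))
```

```text
27.0667
rise mm 0.6958246 0.6944421 std 8.094624717805527 bg -0.024437904
rise mm -0.23525953 -0.15978673 std 11.38315017811822 bg -0.020384789
rise mm -0.17249584 -0.09468457 std 6.563278984143958 bg -0.010848045
rise mm 0.007390976 -0.057463136 std 9.295300472943497 bg -0.023245811
rise mm -0.19961596 -0.3377024 std 8.076397122840588 bg 0.020861626
anvil ((0.5392210483551025, -0.10028455406427383), (0.082542285323143, 0.038286905735731125), 33.541221618652344)
```

Run:
```python
from bench import *
print(state()["time"]);print(job_done())
```

```text
27.2667
the job is handed in; nothing more can be done
None
```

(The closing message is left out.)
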